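Sort the filter cells and lock the green one on the illuminator

ROBOT

A 7-joint arm with a two-finger parallel gripper is mounted at the origin on the work surface. World frame = base frame: x ahead of the robot, y to its left, z up, the work surface at z = 0. Lengths are in m, angles in rad, forces in N, time in s.
With the tool pointing down it reaches from about 0.425 to 0.925 m from the base axis. Payload 6.8 kg.
Tool frame: the origin (TCP) lies at the very end of the fingers, on their centre line; the grasp point (between the pads) lies 19 mm behind it; z points along the fingers, y is the line along which they close (so a half turn about z gives the same grasp; the last joint's range is limited). The gripper opens to 85 mm and grips with 20 to 120 N. Pads are 22 mm wide; open, the fingers measure 114 mm over their backs; the gripper's body (76 mm by 85 mm) begins 54 mm behind the grasp point. The pads swing forward as they close: fully open they stand 13 mm farther back than shut.
Start: joints at [1.082, 0.477, 0.022, 1.555, -0.011, 1.109, -0.083], TCP at [0.251, -0.627, 0.231] pointing down, gripper open.
Joint ranges: [-2.96, 2.96], [-0.34, 2.1], [-1.41, 1.46], [0.24, 2.44], [-1.37, 4.51], [0.17, 1.92], [-2.96, 2.96]. Speed limits (rad/s): [2.39, 2.39, 3.14, 3.14, 3.14, 3.14, 3.14].

INTERFACE

Orientations are given as a rotation vector (axis times angle).
In Python, from bench import monitor, optics, r gives the robot as it stands.
- The arm moves only by the shell command python3 -m crank 'ROWS' [OPENING] [FORCE]. ROWS is JSON, a list of rows, each a list of 2 entries, a list of its own where there are three numbers: the shift along the tool's x, y, z in cm, then the turn, a rotation vector about the tool's x, y, z in rad. A call has 1 to 5 rows; each row shifts and turns the commanded pose from where the row before left it, along the tool's axes as they then stand; what a row does not reach is not made up. A row lasts 1/10 s, in which the tool goes at most 50 mm and 8.59 degrees, less where a joint would pass 70% of its speed; a pose out of reach is approached as far as the arm can. A call is refused whole if a number of a shift passes 5 or a number of a turn 0.15, either way. A call with a gripper value outside its range is refused whole. OPENING is the finger opening in cm, from 0 to 8.54, set as the call begins (- or left out, the last holds). The fingers move at their own pace and stop on an object; FORCE is the grip in N (left out, the last holds). Time passes only in rows, so rows that do not move let the fingers close. It gives the time, the measured TCP pose, the force, the opening and the grip force at its end, in the units of the state.
- monitor.get_obs(): the state, without advancing time (a new reading comes with each control period).
- optics.grab_frame(name): name is "scene" or "top"; returns (picture, depth): 420x560x3 uint8, red, green, blue; 420x560 float32, m along the optical axis (not along the pixel's ray), 0 where there is no reading.
- optics.camera_model(name): a dict with "vertical_fov" (degrees; the focal length in pixels is half the picture's height over the tangent of half this angle, whatever the lens; pixels are square), "cx", "cy" (the principal point, pixels), "R" (3x3) and "t" (3): a world point X has camera coordinates R X + t. Camera axes: x right, y down, z forward; pixel columns grow to the right and rows downward; lengths in m; the calibration is good to about 2 mm. A picture is of the moment at which its call begins. camera_model takes no time and is no camera call.
- r.hand_in(): hands the job in; it is judged then, once.
The state is a dict: "clock": time; "joints": joint angles; "qvel": joint speeds; "tau": joint torques, N m; "tcp_pos": TCP position; "orientation": TCP orientation; "contact_force": force on the tool from outside, world axes, zero at the start; "moment": the same for the moment, N m; "grip_width": finger opening in m; "gripper_force": force on a finger pad.
Only numpy, scipy, OpenCV 4.12 (cv2) and the standard library are available. Lean on these libraries where they do the work, as an engineer would, in place of code of your own. Each camera call takes 0.05 s, during which the arm holds its last target. There are 200 camera calls.

TASK

Put the three knurled filter cells away by colour: first set the blue cell and the yellow cell down gently, upright, in the trays of their own colours and let go of them. Then put the green cell on the spigot of the illuminator head with the green flange, turn it until the hidden keyways inside its skirt drop over the cross pin, push it fully home against the spring, and finish while still holding it pushed home. Leave everything else on the bench where it is.

Things in the scene. Friction and masses are not known exactly. Their poses are not given: they have to be found in the camera images.
- blue_cell_center (a point): knurled black filter cell (a collar closed at the top by a small glass) with a blue band and blue rim round its glass; 48 mm diameter, 36 mm tall, some 80 to 170 g, stands upright glass up on the table at the start. This point is its centre, half-way up (18 mm above its underside); z is its axis, up.
- yellow_cell_center (a point): knurled black filter cell (a collar closed at the top by a small glass) with a yellow band and yellow rim round its glass; 48 mm diameter, 36 mm tall, some 80 to 170 g, stands upright glass up on the table at the start. This point is its centre, half-way up (18 mm above its underside); z is its axis, up.
- green_cell_center (a point): knurled black filter cell (a collar closed at the top by a small glass) with a green band and green rim round its glass; 48 mm diameter, 36 mm tall, some 80 to 170 g, stands upright glass up on the table at the start. This point is its centre, half-way up (18 mm above its underside); z is its axis, up.
- green_cell_mouth (a point): centre of the green cell's underside, the mouth of its round bore, 34 mm wide and 26 mm deep. In the skirt are four equal keyways 90 degrees apart, 15 mm deep from the underside, closed outside so they cannot be seen; nothing tells their angle. A turn of at most 90 degrees either way brings them over the pin; they fit within about 4 degrees either side.
- blue_tray: fixed blue open tray, 100 x 100 mm outside, 20 mm tall, walls and floor about 4 mm; origin under its centre on the table, x and y along its sides, z up
- yellow_tray: fixed yellow open tray, same shape and origin as the blue one
- seat (a point): illuminator head: fixed white block 90 x 90 x 28 mm with a round green flange, 64 mm diameter, on top. This point is the centre of the flange's flat top face, 40 mm above the table, z up. A cell is fully home when its underside rests on this face (its centre 18 mm above this point). A steel spigot, 31 mm diameter, rises 22 mm from the face; its last 4 mm taper to 24 mm.
- pin_top (a point): point on the spigot's axis level with the top of the brass cross pin, 13 mm above the flange face. The pin is 5 mm thick, passes level through the spigot and sticks out 5 mm on two opposite sides; its angle is not given. A cell that is not lined up rides on it, underside 13 mm above the face, kept upright by the spigot.
- window (a joint): how far (m) the sprung white window, 18 mm diameter, in the middle of the spigot is pressed down; 0 at rest, standing 32 mm above the flange face. It meets the inside of a lined-up cell 6 mm above home, then pushes back with 2.5 N, rising to 6 N (0.006) fully home, and lifts a released cell up 6 mm again.
- puck: bystander, leave alone: round magenta puck, 66 mm diameter, 28 mm tall; origin under its centre
- vblock: bystander, leave alone: steel V-block 50 x 60 x 48 mm; origin under its centre
- screwdriver: bystander, leave alone: screwdriver 150 mm long lying on the table; origin under it
- jar: bystander, leave alone: amber glass jar with white cap, 56 mm diameter, 70 mm tall; origin under its centre
- dish: bystander, leave alone: shallow white dish, 80 mm diameter, 16 mm tall; origin under its centre
There are look-alikes about, which are no part of the job. Of the things shaped like the blue_tray, the blue one is meant.

How it is judged:
On the way, in this order (a step that is already met when the one before it is completed fails the run):
1. the blue and the yellow cell stand upright in the trays of their own colours, let go (horizontal distance between blue_cell_center and blue_tray below 0.036 m and z of blue_cell_center in the frame of blue_tray below 0.03 m and angle between each of blue_cell_center, yellow_cell_center's own z axis and vertical below 0.15 rad and linear speed of each of blue_cell, yellow_cell below 0.03 m/s and contact force between the arm and blue_cell below 0.1 N and horizontal distance between yellow_cell_center and yellow_tray below 0.036 m and z of yellow_cell_center in the frame of yellow_tray below 0.03 m and contact force between the arm and yellow_cell below 0.1 N), for 0.2 s.
2. the green cell is over the pin and pushed home on the spigot (value of joint window above 0.003 m and z of green_cell_center in the frame of seat below 0.0205 m and horizontal distance between green_cell_center and seat below 0.004 m and angle between green_cell_center's own z axis and vertical below 0.09 rad), for 0.2 s.
At the end, for the whole second after the job is handed in: Blue and yellow cells in their trays (centre within 36 mm of the tray's and under 30 mm up, upright within 0.15 rad, still, untouched); green cell on the spigot within 2.5 mm of home and 4 mm of the axis, window pressed, upright within 0.09 rad, fingers on it with over 2 N (all of step 1 and all of step 2 and contact force between the fingers and green_cell above 2 N); the arm keeps its last pose, push and grip.
It fails at once if the puck, V-block, screwdriver, jar or dish is moved more than 30 mm (distance of any of puck, vblock, screwdriver, jar, dish from where it was at the start of the episode above 0.03 m).
It fails at once if a filter cell is dropped from more than about 25 mm ((contact force between each of the arm, the fingers and green_cell below 0.01 N and linear speed of green_cell above 0.7 m/s) or (contact force between each of the arm, the fingers and blue_cell below 0.01 N and linear speed of blue_cell above 0.7 m/s) or (contact force between each of the arm, the fingers and yellow_cell below 0.01 N and linear speed of yellow_cell above 0.7 m/s)).
It also fails if it takes over 72 s, if anything falls off the work surface, if the arm or the gripper's body presses on something with over 40 N, if the wrist force passes 120 N, or if a joint passes its speed limit or range.

## Working session

There is one attempt and no reset: what is moved stays moved. The work goes in short steps, Python scripts to look and compute and a shell command to move; the robot and the scene stay as the last step left them, time stands still between calls to the robot, and variables do not carry over. Pictures are saved under pics/ and viewed, at most 10 in all, crops included, and the job is handed in when it is done.

```bash
ls; mkdir -p pics
python3 - <<'E'
from bench import monitor, optics, r
import cv2, numpy as np
print(monitor.get_obs())
for n in("top","scene"):
    p,d=optics.grab_frame(n); np.savez('pics/%s0.npz'%n,p=p,d=d)
    cv2.imwrite('pics/%s0.png'%n,p[:,:,::-1]); print(n,optics.camera_model(n),(d>0).mean())
E
```

```text
pics
{'clock': 0.0, 'joints': array([ 1.08191872,  0.47784927,  0.02233811,  1.55645212, -0.01152472,
        1.10930115, -0.08311059]), 'qvel': array([-7.15183146e-04,  2.30457043e-03,  5.46276732e-04, -2.61779187e-05,
        7.18419838e-08, -1.61415999e-03,  1.00211259e-04]), 'tau': array([-1.24675244e-03, -5.96459699e+01,  1.60714701e+00, -2.81201327e+01,
        1.24574019e-02,  9.35408782e-03,  8.25244172e-06]), 'tcp_pos': array([ 0.25063013, -0.62610207,  0.23029243]), 'orientation': array([-3.08303698e+00, -5.94174576e-01,  7.41328870e-04]), 'contact_force': array([ 0.43494634, -0.30580579,  0.29097168]), 'moment': array([-0.02675821,  0.00291566, -0.06407824]), 'gripper_force': 0.0, 'grip_width': 0.08569108841767537}
top {'vertical_fov': 55.09296075448323, 'cx': 281.86826435985705, 'cy': 208.10079601497608, 'R': array([[ 0.02374933, -0.999338  , -0.02755956],
       [-0.99448034, -0.02079775, -0.10284113],
       [ 0.10219987,  0.02984985, -0.99431593]]), 't': array([0.08042705, 0.54222249, 1.03075035])} 0.9961734693877551
scene {'vertical_fov': 43.53497225334026, 'cx': 282.64168975456084, 'cy': 213.03855711364866, 'R': array([[-0.83765118,  0.54599541, -0.01514955],
       [ 0.33007057,  0.48389676, -0.81049204],
       [-0.43519411, -0.68391003, -0.58555371]]), 't': array([ 0.39811129, -0.16080173,  1.68504581])} 0.9942176870748299
```

View pics/top0.png

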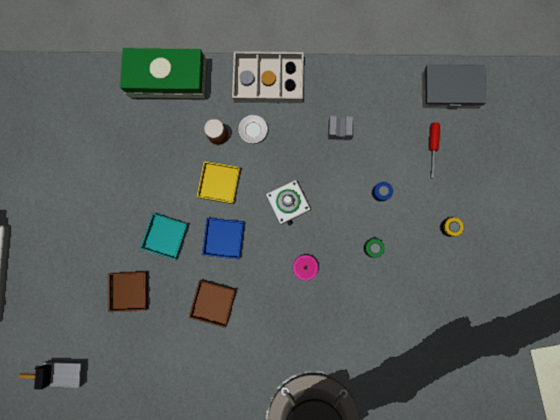

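View pics/scene0.png

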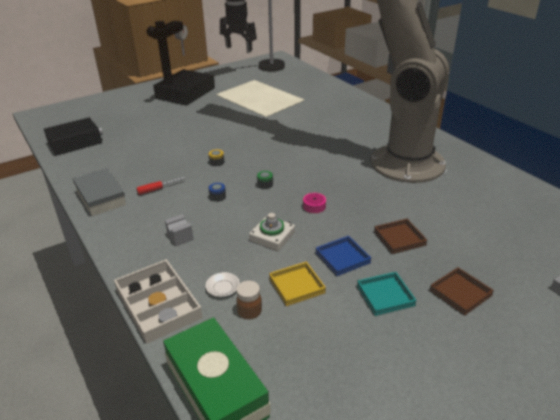

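The top view shows the blue cell at (384,191), yellow cell (453,227), green cell (375,248), yellow tray (219,182), blue tray (224,238) with a teal look-alike at (165,236), the head at (289,201), and the puck at (306,267). The scene view shows the same layout, with the gripper clear at the upper left.

```bash
cat > h.py <<'E'
import numpy as np, cv2
from bench import monitor, optics, r
def ray(cam,uv):
    m=optics.camera_model(cam); f=210/np.tan(np.radians(m['vertical_fov']/2))
    uv=np.atleast_2d(np.asarray(uv,float)); R,t=m['R'],m['t']
    d=np.c_[(uv[:,0]-m['cx'])/f,(uv[:,1]-m['cy'])/f,np.ones(len(uv))]
    return -R.T@t, d@R      # centre, directions (unit optical depth)
def plane(cam,uv,z):
    c,d=ray(cam,uv); return c+d*((z-c[2])/d[:,2])[:,None]
def cloud(cam,depth):
    v,u=np.mgrid[:420,:560]; c,d=ray(cam,np.c_[u.ravel(),v.ravel()])
    return (c+d*depth.reshape(-1,1)).reshape(420,560,3)
E
cat > m1.py <<'E'
from h import *
S={}
for n in("top","scene"):
    q=np.load('pics/%s0.npz'%n); p,d=q['p'],q['d']; P=cloud(n,d)
    hsv=cv2.cvtColor(p,cv2.COLOR_RGB2HSV); S[n]=(p,P,hsv)
    seeds={'top':dict(blue=(384,191),yellow=(453,227),green=(375,248),ytray=(219,182),btray=(224,238),puck=(306,267),head=(289,201)),
     'scene':dict(blue=(217,190),yellow=(216,156),green=(265,178),ytray=(297,283),btray=(343,256),puck=(314,202),head=(272,227))}[n]
    rng=dict(b=(100,130),y=(18,35),g=(45,85),p=(140,175),h=(45,85))
    for k,(u,v) in seeds.items():
        lo,hi=rng[k[0]]; m=cv2.inRange(hsv,(lo,90,40),(hi,255,255)); w=45 if 'tray' in k else 22
        M=np.zeros_like(m); M[v-w:v+w,u-w:u+w]=m[v-w:v+w,u-w:u+w]
        ys,xs=np.nonzero(M); pts=np.c_[xs,ys].astype(np.float32)
        h=cv2.convexHull(pts); (cx,cy),(a,b),ang=cv2.minAreaRect(h)
        Z=P[ys,xs,2]
        out=plane(n,(cx,cy),{'t':0.02}.get(k[1],0.036) if k!='head' else .04)[0]
        mm=cv2.moments(h); c2=plane(n,(mm['m10']/mm['m00'],mm['m01']/mm['m00']),0.02 if 'tray' in k else .04 if k=='head' else .036)[0]
        print(n,k,len(xs),'px',round(cx),round(cy),'size',round(a),round(b),'ang',round(ang),'hull',c2.round(4),'z pct',np.percentile(Z,[10,50,90]).round(4),'cloud mean',np.median(P[ys,xs],0).round(4))
    # height based: top faces of cells and head spigot
E
python3 m1.py
```

```text
top blue 195 px 383 191 size 18 18 ang 90 hull [ 0.5907 -0.1702  0.036 ] z pct [0.0321 0.0345 0.0373] cloud mean [ 0.5904 -0.1681  0.0345]
top yellow 223 px 454 226 size 18 19 ang 90 hull [ 0.5021 -0.3504  0.036 ] z pct [0.0272 0.0345 0.0373] cloud mean [ 0.502  -0.3495  0.0345]
top green 194 px 375 248 size 18 18 ang 45 hull [ 0.4426 -0.1488  0.036 ] z pct [0.0316 0.0349 0.037 ] cloud mean [ 0.4436 -0.1475  0.0349]
top ytray 1431 px 218 182 size 38 38 ang 11 hull [0.6086 0.2655 0.02  ] z pct [-0.0002  0.0031  0.0177] cloud mean [0.611  0.2684 0.0031]
top btray 1464 px 222 238 size 38 39 ang 6 hull [0.4586 0.2478 0.02  ] z pct [-0.0001  0.003   0.0175] cloud mean [0.4588 0.2504 0.003 ]
top puck 535 px 305 267 size 25 25 ang 45 hull [0.3883 0.0285 0.036 ] z pct [0.0233 0.0265 0.0293] cloud mean [0.3879 0.0287 0.0265]
top head 127 px 288 201 size 23 23 ang 45 hull [0.559  0.0774 0.04  ] z pct [0.0356 0.0385 0.0406] cloud mean [0.5574 0.076  0.0385]
scene blue 92 px 216 188 size 10 15 ang 90 hull [ 0.595  -0.1633  0.036 ] z pct [0.0311 0.0343 0.0369] cloud mean [ 0.5975 -0.1576  0.0343]
scene yellow 107 px 216 154 size 10 15 ang 90 hull [ 0.5062 -0.3422  0.036 ] z pct [0.0251 0.0338 0.0367] cloud mean [ 0.5071 -0.3405  0.0338]
scene green 61 px 264 176 size 8 13 ang 90 hull [ 0.4466 -0.1417  0.036 ] z pct [0.0326 0.0346 0.0369] cloud mean [ 0.4515 -0.137   0.0346]
scene ytray 1595 px 297 282 size 37 50 ang 72 hull [0.6173 0.2781 0.02  ] z pct [0.0012 0.0047 0.018 ] cloud mean [0.6092 0.2659 0.0047]
scene btray 1246 px 343 255 size 33 48 ang 69 hull [0.4676 0.2599 0.02  ] z pct [0.0015 0.0051 0.018 ] cloud mean [0.4561 0.2474 0.0051]
scene puck 407 px 314 202 size 20 22 ang 90 hull [0.4059 0.0534 0.036 ] z pct [0.0074 0.0258 0.0287] cloud mean [0.3955 0.0405 0.0258]
scene head 46 px 272 230 size 6 21 ang 90 hull [0.5718 0.097  0.04  ] z pct [0.0359 0.0386 0.0408] cloud mean [0.5753 0.1044 0.0386]
```

```bash
cat >> h.py <<'E'
from scipy.spatial.transform import Rotation as Ro
def to(x,y,z,yaw=None):
    o=monitor.get_obs(); R0=Ro.from_rotvec(o['orientation']); X=R0.as_matrix()[:,0]
    y0=np.arctan2(X[1],X[0]); yaw=y0 if yaw is None else yaw
    R1=Ro.from_euler('z',yaw)*Ro.from_euler('x',np.pi)
    sh=R1.inv().apply(np.array([x,y,z])-o['tcp_pos'])*100
    print('t',round(o['clock'],2),'pos',o['tcp_pos'].round(4),'yaw',y0.round(3),'turn',(R0.inv()*R1).as_rotvec().round(3),'then shift cm',sh.round(2),'rows>=',int(np.ceil(np.linalg.norm(sh)/4.8)),'j',o['joints'].round(2),'F',o['contact_force'].round(1),'w',round(o['grip_width'],4),'g',round(o['gripper_force'],1))
E
python3 -c "
from h import *
to(.502,-.350,.11,.6)"
```

```text
t 0.1 pos [ 0.2507 -0.6262  0.2304] yaw 0.381 turn [-0.002 -0.    -0.219] then shift cm [36.34 -8.6  12.04] rows>= 9 j [ 1.08  0.48  0.02  1.56 -0.01  1.11 -0.08] F [0.2 0.2 0.1] w 0.0855 g 0.0
```

```bash
python3 -m crank '[[[0,0,0],[0,0,-0.11]],[[0,0,0],[0,0,-0.11]],[[4,-0.95,1.3],[0,0,0]],[[4,-0.95,1.3],[0,0,0]],[[4,-0.95,1.3],[0,0,0]]]' 8.5 30
python3 -m crank '[[[4,-0.95,1.3],[0,0,0]],[[4,-0.95,1.3],[0,0,0]],[[4,-0.95,1.3],[0,0,0]],[[4,-0.95,1.3],[0,0,0]],[[4,-0.95,1.3],[0,0,0]]]'
python3 -m crank '[[[4,-0.95,1.3],[0,0,0]],[[0,0,0],[0,0,0]],[[0,0,0],[0,0,0]]]'
python3 -c "
from h import *
to(.502,-.350,.06,.6)"
```

```text
clock: 0.6
tcp_pos: [0.3342, -0.5341, 0.1915]
orientation: [-3.001, -0.928, -0.0]
contact_force: [-0.3, 0.5, 0.4]
grip_width: 0.085
gripper_force: 0.0
clock: 1.1
tcp_pos: [0.4725, -0.3817, 0.1265]
orientation: [-3.001, -0.929, 0.001]
contact_force: [0.3, -0.7, -1.0]
grip_width: 0.0851
gripper_force: 0.0
clock: 1.4
tcp_pos: [0.4999, -0.3512, 0.1135]
orientation: [-2.998, -0.934, 0.001]
contact_force: [-0.0, -0.3, -0.0]
grip_width: 0.0849
gripper_force: 0.0
t 1.4 pos [ 0.4999 -0.3512  0.1135] yaw 0.604 turn [-0.002  0.     0.004] then shift cm [0.24 0.02 5.35] rows>= 2 j [ 0.6   0.51 -0.11  1.81  0.07  0.83 -0.52] F [-0.  -0.3 -0. ] w 0.0849 g 0.0
```

```bash
python3 -m crank '[[[0.24,0,4],[0,0,0]],[[0,0,3.5],[0,0,0]],[[0,0,2],[0,0,0]],[[0,0,1],[0,0,0]],[[0,0,0],[0,0,0]]]'
python3 -m crank '[[[0,0,0],[0,0,0]],[[0,0,0],[0,0,0]],[[0,0,0],[0,0,0]],[[0,0,0],[0,0,0]],[[0,0,0],[0,0,0]]]' 3 30
python3 -c "
from h import *
to(.502,-.350,.008,.6)"
```

```text
clock: 1.9
tcp_pos: [0.4999, -0.3522, 0.0083]
orientation: [-3.001, -0.926, 0.003]
contact_force: [-1.4, -0.2, -0.2]
grip_width: 0.0851
gripper_force: 0.0
clock: 2.4
tcp_pos: [0.5023, -0.352, 0.011]
orientation: [2.999, 0.929, 0.002]
contact_force: [-0.7, -0.2, 5.9]
grip_width: 0.0474
gripper_force: 30.6
t 2.4 pos [ 0.5023 -0.352   0.011 ] yaw 0.601 turn [ 0.002 -0.001  0.001] then shift cm [ 0.09 -0.19  0.3 ] rows>= 1 j [ 0.58  0.65 -0.1   1.85  0.1   0.64 -0.55] F [-0.7 -0.2  5.9] w 0.0474 g 30.6
```

```bash
python3 -m crank '[[[0,0,-3],[0,0,0]],[[0,0,-4],[0,0,0]],[[0,0,-4],[0,0,0]],[[0,0,-3],[0,0,0]],[[0,0,0],[0,0,0]]]'
python3 -c "
from h import *
to(.6086,.2655,.15,.6)"
```

```text
clock: 2.9
tcp_pos: [0.5043, -0.353, 0.1549]
orientation: [2.994, 0.927, 0.01]
contact_force: [-0.1, 0.6, -0.8]
grip_width: 0.0468
gripper_force: 32.0
t 2.9 pos [ 0.5043 -0.353   0.1549] yaw 0.601 turn [ 0.009 -0.004  0.001] then shift cm [ 43.53 -45.15   0.49] rows>= 14 j [ 0.6   0.46 -0.12  1.78  0.07  0.9  -0.52] F [-0.1  0.6 -0.8] w 0.0468 g 32.0
```

```bash
python3 -m crank '[[[2.9,-3,0],[0,0,0]],[[2.9,-3,0],[0,0,0]],[[2.9,-3,0],[0,0,0]],[[2.9,-3,0],[0,0,0]],[[2.9,-3,0],[0,0,0]]]'
python3 -m crank '[[[2.9,-3,0],[0,0,0]],[[2.9,-3,0],[0,0,0]],[[2.9,-3,0],[0,0,0]],[[2.9,-3,0],[0,0,0]],[[2.9,-3,0],[0,0,0]]]'
python3 -m crank '[[[2.9,-3,0],[0,0,0]],[[2.9,-3,0],[0,0,0]],[[2.9,-3,0],[0,0,0]],[[2.9,-3,0],[0,0,0]],[[2.9,-3,0],[0,0,0]]]'
python3 -m crank '[[[0,0,0],[0,0,0]],[[0,0,0],[0,0,0]]]'
python3 - <<'E'
from h import *
to(.6086,.2655,.03,.6)
p,d=optics.grab_frame('scene'); cv2.imwrite('pics/s1.png',cv2.resize(p[200:330,200:380],None,fx=4,fy=4,interpolation=cv2.INTER_CUBIC)[:,:,::-1])
E
```

```text
clock: 3.4
tcp_pos: [0.5359, -0.1439, 0.1489]
orientation: [-3.001, -0.929, 0.001]
contact_force: [1.3, 0.0, -0.9]
grip_width: 0.0474
gripper_force: 31.9
clock: 3.9
tcp_pos: [0.5707, 0.0617, 0.1489]
orientation: [3.001, 0.93, -0.001]
contact_force: [0.9, -0.1, -1.0]
grip_width: 0.0468
gripper_force: 31.9
clock: 4.4
tcp_pos: [0.6056, 0.2672, 0.1486]
orientation: [3.001, 0.93, -0.001]
contact_force: [-0.2, -0.1, -0.5]
grip_width: 0.0473
gripper_force: 31.9
clock: 4.6
tcp_pos: [0.605, 0.267, 0.1484]
orientation: [-3.0, -0.934, 0.002]
contact_force: [0.6, -0.5, -1.4]
grip_width: 0.0473
gripper_force: 31.9
t 4.6 pos [0.605  0.267  0.1484] yaw 0.603 turn [-0.     0.001  0.003] then shift cm [ 0.21  0.32 11.84] rows>= 3 j [-0.33  0.55 -0.25  1.65  0.16  0.96 -1.61] F [ 0.6 -0.5 -1.4] w 0.0473 g 31.9
```

View pics/s1.png

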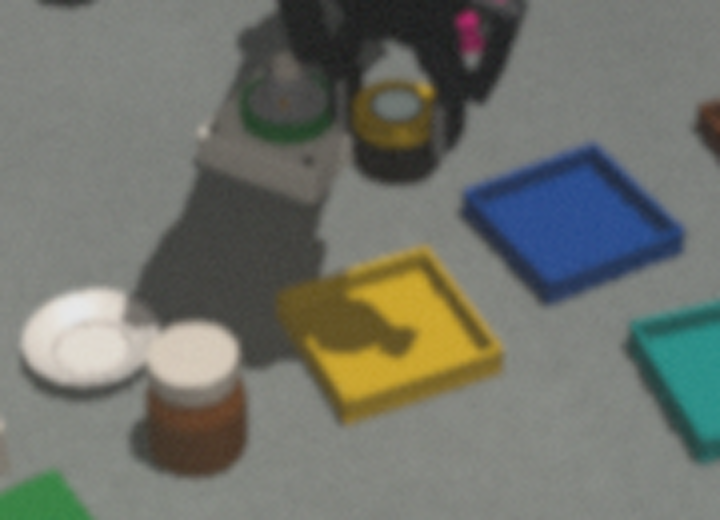

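The held yellow cell (crop ~(395,120)) is upright between the fingers, above and behind the yellow tray (~(390,335)) in this oblique view. I'll lower it.

```bash
python3 -m crank '[[[0.2,0.3,4],[0,0,0]],[[0,0,4],[0,0,0]],[[0,0,3],[0,0,0]],[[0,0,1],[0,0,0]],[[0,0,0.5],[0,0,0]]]'
python3 -m crank '[[[0,0,0.3],[0,0,0]],[[0,0,0.3],[0,0,0]],[[0,0,0.2],[0,0,0]],[[0,0,0],[0,0,0]]]'
```

```text
clock: 5.15
tcp_pos: [0.6091, 0.2626, 0.0234]
orientation: [3.001, 0.927, -0.003]
contact_force: [-0.3, -0.3, -0.5]
grip_width: 0.0475
gripper_force: 31.9
clock: 5.55
tcp_pos: [0.6096, 0.2647, 0.017]
orientation: [-3.001, -0.929, -0.002]
contact_force: [0.0, 0.2, -2.2]
grip_width: 0.0473
gripper_force: 31.9
```

```bash
python3 -m crank '[[[0,0,0.2],[0,0,0]],[[0,0,0.15],[0,0,0]],[[0,0,0.15],[0,0,0]],[[0,0,0],[0,0,0]],[[0,0,0],[0,0,0]]]'
```

```text
clock: 6.05
tcp_pos: [0.6099, 0.2648, 0.0149]
orientation: [3.001, 0.929, 0.002]
contact_force: [-7.9, -4.1, 23.2]
grip_width: 0.0469
gripper_force: 34.1
```

```bash
python3 -m crank '[[[0,0,-0.2],[0,0,0]],[[0,0,0],[0,0,0]]]'
python3 -m crank '[[[0,0,0],[0,0,0]],[[0,0,0],[0,0,0]],[[0,0,0],[0,0,0]]]' 6.2
python3 -m crank '[[[0,0,-2],[0,0,0]],[[0,0,-4],[0,0,0]],[[0,0,-4],[0,0,0]],[[0,0,-4],[0,0,0]],[[0,0,0],[0,0,0]]]'
python3 - <<'E'
from h import *
to(.5907,-.1702,.11,.6)
p,d=optics.grab_frame('scene'); cv2.imwrite('pics/s2.png',cv2.resize(p[200:330,200:380],None,fx=4,fy=4,interpolation=cv2.INTER_CUBIC)[:,:,::-1])
E
```

```text
clock: 6.25
tcp_pos: [0.6099, 0.2649, 0.015]
orientation: [-3.001, -0.929, -0.003]
contact_force: [-3.4, -1.8, 11.1]
grip_width: 0.0472
gripper_force: 33.1
clock: 6.55
tcp_pos: [0.6092, 0.2644, 0.013]
orientation: [3.001, 0.93, -0.0]
contact_force: [0.6, 0.1, -0.5]
grip_width: 0.0621
gripper_force: 0.0
clock: 7.05
tcp_pos: [0.6127, 0.2664, 0.1597]
orientation: [-2.999, -0.928, -0.017]
contact_force: [0.5, 1.4, 0.5]
grip_width: 0.0621
gripper_force: 0.0
t 7.05 pos [0.6127 0.2664 0.1597] yaw 0.6 turn [ 0.001 -0.011  0.   ] then shift cm [-26.47  34.79   4.97] rows>= 10 j [-0.32  0.54 -0.26  1.63  0.16  0.98 -1.6 ] F [0.5 1.4 0.5] w 0.0621 g 0.0
```

View pics/s2.png

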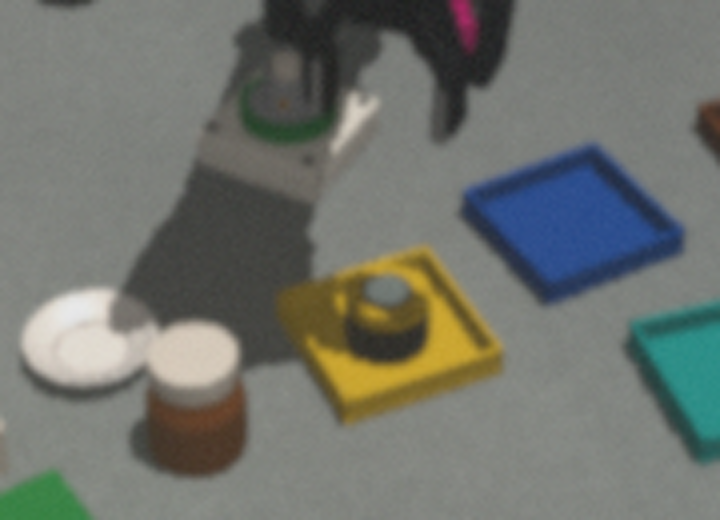

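The yellow cell stands upright in its tray (crop ~(387,315)), roughly centred. Blue cell next.

```bash
python3 -m crank '[[[-2.4,3.16,0],[0,0,0]],[[-2.4,3.16,0],[0,0,0]],[[-2.4,3.16,0],[0,0,0]],[[-2.4,3.16,0],[0,0,0]],[[-2.4,3.16,0],[0,0,0]]]' 8.5
python3 -m crank '[[[-2.4,3.16,0],[0,0,0]],[[-2.4,3.16,0],[0,0,0]],[[-2.4,3.16,0],[0,0,0]],[[-2.4,3.16,0],[0,0,0]],[[-2.4,3.16,0],[0,0,0]]]'
python3 -m crank '[[[-2.4,3.16,0],[0,0,0]],[[0,0,3],[0,0,0]],[[0,0,2],[0,0,0]],[[0,0,0],[0,0,0]],[[0,0,0],[0,0,0]]]'
python3 -c "
from h import *
to(.5907,-.1702,.008,.6)"
```

```text
clock: 7.6
tcp_pos: [0.5984, 0.0645, 0.1515]
orientation: [-3.001, -0.93, 0.004]
contact_force: [0.4, -0.8, -0.1]
grip_width: 0.0852
gripper_force: 0.0
clock: 8.1
tcp_pos: [0.5887, -0.1334, 0.1516]
orientation: [-3.0, -0.929, 0.004]
contact_force: [0.2, 0.4, 0.8]
grip_width: 0.0848
gripper_force: 0.0
clock: 8.6
tcp_pos: [0.5874, -0.1711, 0.1024]
orientation: [-3.0, -0.93, 0.003]
contact_force: [1.4, 0.2, 0.2]
grip_width: 0.0851
gripper_force: 0.0
t 8.6 pos [ 0.5874 -0.1711  0.1024] yaw 0.601 turn [-0.002  0.001  0.001] then shift cm [0.32 0.12 9.44] rows>= 2 j [ 0.31  0.53 -0.17  1.81  0.12  0.82 -0.89] F [1.4 0.2 0.2] w 0.0851 g 0.0
```

```bash
python3 -m crank '[[[0.3,0.1,4],[0,0,0]],[[0,0,3],[0,0,0]],[[0,0,1.6],[0,0,0]],[[0,0,0.7],[0,0,0]],[[0,0,0],[0,0,0]]]'
python3 -m crank '[[[0,0,0],[0,0,0]],[[0,0,0],[0,0,0]],[[0,0,0],[0,0,0]],[[0,0,0],[0,0,0]],[[0,0,0],[0,0,0]]]' 3 30
python3 -m crank '[[[0,0,-3],[0,0,0]],[[0,0,-4],[0,0,0]],[[0,0,-4],[0,0,0]],[[0,0,-3],[0,0,0]],[[0,0,0],[0,0,0]]]'
python3 -c "
from h import *
to(.4586,.2478,.15,.6)"
```

```text
clock: 9.1
tcp_pos: [0.5912, -0.1705, 0.0104]
orientation: [-3.001, -0.93, 0.0]
contact_force: [0.5, 1.0, 0.5]
grip_width: 0.0847
gripper_force: 0.0
clock: 9.6
tcp_pos: [0.5921, -0.1709, 0.0119]
orientation: [3.0, 0.929, 0.003]
contact_force: [-1.0, 0.7, 5.1]
grip_width: 0.047
gripper_force: 30.5
clock: 10.1
tcp_pos: [0.5942, -0.1713, 0.156]
orientation: [2.997, 0.928, 0.013]
contact_force: [0.6, -0.8, -0.8]
grip_width: 0.0472
gripper_force: 32.0
t 10.1 pos [ 0.5942 -0.1713  0.156 ] yaw 0.6 turn [ 0.007 -0.006  0.   ] then shift cm [ 12.47 -42.25   0.6 ] rows>= 10 j [ 0.32  0.47 -0.18  1.76  0.1   0.91 -0.88] F [ 0.6 -0.8 -0.8] w 0.0472 g 32.0
```

```bash
python3 -m crank '[[[1.25,-4.2,0],[0,0,0]],[[1.25,-4.2,0],[0,0,0]],[[1.25,-4.2,0],[0,0,0]],[[1.25,-4.2,0],[0,0,0]],[[1.25,-4.2,0],[0,0,0]]]'
python3 -m crank '[[[1.25,-4.2,0],[0,0,0]],[[1.25,-4.2,0],[0,0,0]],[[1.25,-4.2,0],[0,0,0]],[[1.25,-4.2,0],[0,0,0]],[[1.25,-4.2,0],[0,0,0]]]'
python3 -m crank '[[[0,0,3],[0,0,0]],[[0,0,4],[0,0,0]],[[0,0,0],[0,0,0]],[[0,0,0],[0,0,0]]]'
python3 -c "
from h import *
to(.4586,.2478,.019,.6)"
```

```text
clock: 10.6
tcp_pos: [0.5226, 0.0393, 0.1499]
orientation: [3.001, 0.929, -0.001]
contact_force: [1.0, -0.2, -0.8]
grip_width: 0.0475
gripper_force: 31.9
clock: 11.1
tcp_pos: [0.4556, 0.2477, 0.15]
orientation: [3.001, 0.929, -0.001]
contact_force: [0.8, -0.2, -1.5]
grip_width: 0.0469
gripper_force: 31.9
clock: 11.5
tcp_pos: [0.4561, 0.246, 0.0801]
orientation: [3.0, 0.929, -0.004]
contact_force: [0.7, -0.5, -0.7]
grip_width: 0.0473
gripper_force: 31.9
t 11.5 pos [0.4561 0.246  0.0801] yaw 0.601 turn [-0.     0.002  0.001] then shift cm [ 0.31 -0.01  6.11] rows>= 2 j [-0.36  0.45 -0.31  2.03  0.21  0.69 -1.78] F [ 0.7 -0.5 -0.7] w 0.0473 g 31.9
```

```bash
python3 -m crank '[[[0.3,0,3],[0,0,0]],[[0,0,2.2],[0,0,0]],[[0,0,0.7],[0,0,0]],[[0,0,0.2],[0,0,0]],[[0,0,0],[0,0,0]]]'
python3 -m crank '[[[0,0,0.1],[0,0,0]],[[0,0,0.1],[0,0,0]],[[0,0,0],[0,0,0]]]'
```

```text
clock: 12.0
tcp_pos: [0.4602, 0.2486, 0.0206]
orientation: [-3.001, -0.929, -0.003]
contact_force: [0.3, -0.2, -1.2]
grip_width: 0.0473
gripper_force: 31.9
clock: 12.3
tcp_pos: [0.4595, 0.2483, 0.0177]
orientation: [-3.001, -0.929, -0.001]
contact_force: [-0.0, -0.9, -0.8]
grip_width: 0.0471
gripper_force: 31.9
```

```bash
python3 -m crank '[[[0,0,0.1],[0,0,0]],[[0,0,0.1],[0,0,0]],[[0,0,0],[0,0,0]]]'
```

```text
clock: 12.6
tcp_pos: [0.4593, 0.2483, 0.0159]
orientation: [3.001, 0.93, 0.0]
contact_force: [-1.8, -0.8, 6.5]
grip_width: 0.0475
gripper_force: 32.6
```

Contact; release.

```bash
python3 -m crank '[[[0,0,0],[0,0,0]],[[0,0,0],[0,0,0]],[[0,0,0],[0,0,0]]]' 6.2
python3 -m crank '[[[0,0,-2],[0,0,0]],[[0,0,-4],[0,0,0]],[[0,0,-4],[0,0,0]],[[0,0,-4],[0,0,0]],[[0,0,0],[0,0,0]]]'
python3 - <<'E'
from h import *
to(.4426,-.1488,.15,.6)
p,d=optics.grab_frame('scene'); cv2.imwrite('pics/s3.png',cv2.resize(p[140:330,200:400],None,fx=3,fy=3,interpolation=cv2.INTER_CUBIC)[:,:,::-1])
E
```

```text
clock: 12.9
tcp_pos: [0.4593, 0.2483, 0.0153]
orientation: [-3.001, -0.93, -0.0]
contact_force: [0.7, 0.2, -0.1]
grip_width: 0.0622
gripper_force: 0.0
clock: 13.4
tcp_pos: [0.4622, 0.2503, 0.1605]
orientation: [-2.999, -0.928, -0.015]
contact_force: [1.1, 0.7, 0.2]
grip_width: 0.0616
gripper_force: 0.0
t 13.4 pos [0.4622 0.2503 0.1605] yaw 0.6 turn [ 0.001 -0.01   0.   ] then shift cm [-24.15  31.83   1.05] rows>= 9 j [-0.32  0.34 -0.35  1.97  0.15  0.85 -1.73] F [1.1 0.7 0.2] w 0.0616 g 0.0
```

View pics/s3.png

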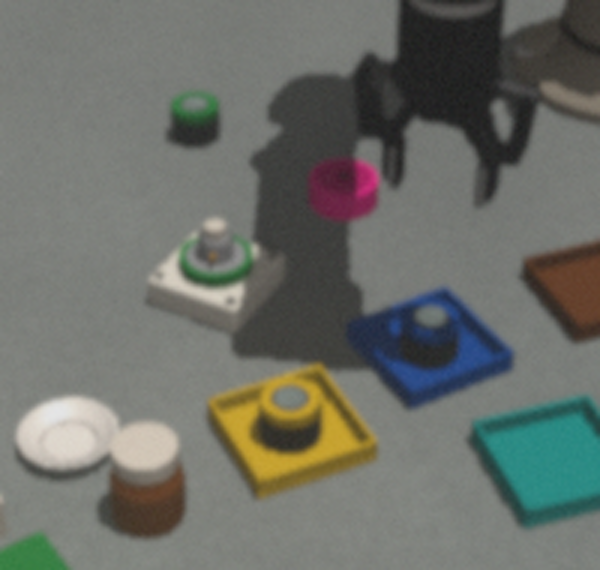

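Blue (crop (432,335)) and yellow (290,415) both stand upright in their trays. The green cell is still at (195,115) and the head's spigot at (215,240). Now the green cell.

```bash
python3 -m crank '[[[-2.4,3.18,0],[0,0,0]],[[-2.4,3.18,0],[0,0,0]],[[-2.4,3.18,0],[0,0,0]],[[-2.4,3.18,0],[0,0,0]],[[-2.4,3.18,0],[0,0,0]]]' 8.5
python3 -m crank '[[[-2.4,3.18,0],[0,0,0]],[[-2.4,3.18,0],[0,0,0]],[[-2.4,3.18,0],[0,0,0]],[[-2.4,3.18,0],[0,0,0]],[[-2.4,3.18,0],[0,0,0]]]'
python3 -m crank '[[[0,0,3],[0,0,0]],[[0,0,2],[0,0,0]],[[0,0,0],[0,0,0]],[[0,0,0],[0,0,0]]]'
python3 -c "
from h import *
to(.4426,-.1488,.009,.6)"
```

```text
clock: 13.95
tcp_pos: [0.4489, 0.0474, 0.1541]
orientation: [-3.001, -0.93, 0.003]
contact_force: [0.7, -0.3, 0.2]
grip_width: 0.0848
gripper_force: 0.0
clock: 14.45
tcp_pos: [0.4398, -0.1513, 0.1541]
orientation: [-3.0, -0.929, 0.003]
contact_force: [0.7, 0.1, -0.4]
grip_width: 0.0852
gripper_force: 0.0
clock: 14.85
tcp_pos: [0.4403, -0.1494, 0.1047]
orientation: [-3.0, -0.93, 0.003]
contact_force: [0.0, 0.5, 0.0]
grip_width: 0.085
gripper_force: 0.0
t 14.85 pos [ 0.4403 -0.1494  0.1047] yaw 0.601 turn [-0.002  0.001  0.001] then shift cm [0.22 0.08 9.57] rows>= 2 j [ 0.32  0.32 -0.15  2.15  0.07  0.68 -0.85] F [0.  0.5 0. ] w 0.085 g 0.0
```

```bash
python3 -m crank '[[[0.2,0.1,4],[0,0,0]],[[0,0,3],[0,0,0]],[[0,0,1.8],[0,0,0]],[[0,0,0.8],[0,0,0]],[[0,0,0],[0,0,0]]]'
python3 -m crank '[[[0,0,0],[0,0,0]],[[0,0,0],[0,0,0]],[[0,0,0],[0,0,0]],[[0,0,0],[0,0,0]],[[0,0,0],[0,0,0]]]' 3 60
python3 -m crank '[[[0,0,-3],[0,0,0]],[[0,0,-4],[0,0,0]],[[0,0,-4],[0,0,0]],[[0,0,-4],[0,0,0]],[[0,0,0],[0,0,0]]]'
python3 -c "
from h import *
to(.559,.0774,.16,.6)"
```

```text
clock: 15.35
tcp_pos: [0.4434, -0.1492, 0.0093]
orientation: [-3.0, -0.93, 0.001]
contact_force: [0.5, 0.2, 0.5]
grip_width: 0.0848
gripper_force: 0.0
clock: 15.85
tcp_pos: [0.4441, -0.1497, 0.0108]
orientation: [3.0, 0.929, 0.003]
contact_force: [-2.0, -0.5, 10.4]
grip_width: 0.0467
gripper_force: 60.1
clock: 16.35
tcp_pos: [0.4467, -0.1504, 0.1649]
orientation: [2.996, 0.927, 0.014]
contact_force: [0.8, -0.1, -0.0]
grip_width: 0.0467
gripper_force: 62.5
t 16.35 pos [ 0.4467 -0.1504  0.1649] yaw 0.6 turn [ 0.008 -0.007  0.   ] then shift cm [ 22.13 -12.46   0.49] rows>= 6 j [ 0.33  0.23 -0.16  2.09  0.05  0.81 -0.83] F [ 0.8 -0.1 -0. ] w 0.0467 g 62.5
```

```bash
python3 -m crank '[[[3.68,-2.08,0],[0,0,0]],[[3.68,-2.08,0],[0,0,0]],[[3.68,-2.08,0],[0,0,0]],[[3.68,-2.08,0],[0,0,0]],[[3.68,-2.08,0],[0,0,0]]]'
python3 -m crank '[[[3.68,-2.08,0],[0,0,0]],[[0,0,2.5],[0,0,0]],[[0,0,2.5],[0,0,0]],[[0,0,0],[0,0,0]],[[0,0,0],[0,0,0]]]'
python3 - <<'E'
from h import *
to(.559,.0774,.095,.6)
p,d=optics.grab_frame('scene'); cv2.imwrite('pics/s4.png',cv2.resize(p[160:280,210:370],None,fx=5,fy=5,interpolation=cv2.INTER_CUBIC)[:,:,::-1])
np.savez('pics/s4.npz',p=p,d=d)
E
```

```text
clock: 16.85
tcp_pos: [0.5363, 0.0417, 0.159]
orientation: [3.001, 0.929, -0.0]
contact_force: [1.8, 0.2, -0.5]
grip_width: 0.0465
gripper_force: 62.4
clock: 17.35
tcp_pos: [0.5543, 0.078, 0.1091]
orientation: [-3.001, -0.929, 0.002]
contact_force: [0.1, 0.8, -1.1]
grip_width: 0.0465
gripper_force: 62.4
t 17.35 pos [0.5543 0.078  0.1091] yaw 0.601 turn [-0.     0.001  0.001] then shift cm [0.36 0.31 1.41] rows>= 1 j [-0.06  0.45 -0.24  1.93  0.15  0.78 -1.35] F [ 0.1  0.8 -1.1] w 0.0465 g 62.4
```

View pics/s4.png

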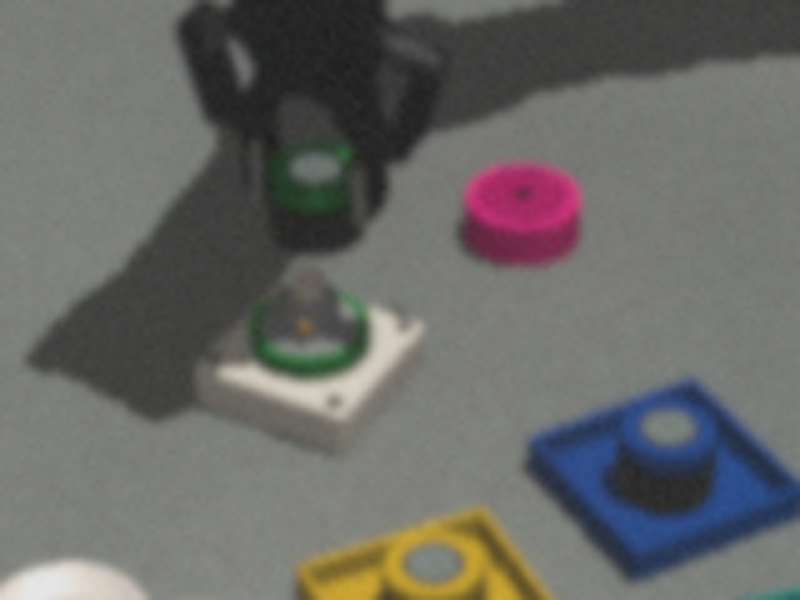

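The held green cell (crop (315,190)) sits almost over the spigot (308,285), about 1 px to the right, matching the 4 mm correction. A pin end shows at (305,327).

```bash
python3 -m crank '[[[0.36,0.3,0],[0,0,0]],[[0,0,1.5],[0,0,0]],[[0,0,1.5],[0,0,0]],[[0,0,0],[0,0,0]],[[0,0,0],[0,0,0]]]'
python3 -m crank '[[[0,0,0.3],[0,0,0]],[[0,0,0.3],[0,0,0]],[[0,0,0],[0,0,0]],[[0,0,0],[0,0,0]]]'
python3 -c "
from h import *
to(.559,.0774,.064,.6)"
```

```text
clock: 17.9
tcp_pos: [0.5587, 0.0777, 0.0784]
orientation: [-3.001, -0.93, 0.003]
contact_force: [0.1, -0.0, -1.5]
grip_width: 0.0467
gripper_force: 62.4
clock: 18.3
tcp_pos: [0.5595, 0.0778, 0.0734]
orientation: [3.001, 0.93, 0.0]
contact_force: [-0.0, 0.5, -0.3]
grip_width: 0.0462
gripper_force: 62.4
t 18.3 pos [0.5595 0.0778 0.0734] yaw 0.601 turn [ 0.    -0.     0.001] then shift cm [-0.07  0.01  0.94] rows>= 1 j [-0.07  0.51 -0.23  1.94  0.17  0.72 -1.37] F [-0.   0.5 -0.3] w 0.0462 g 62.4
```

```bash
for i in 1; do python3 -m crank '[[[0,0,0.2],[0,0,0]],[[0,0,0.2],[0,0,0]],[[0,0,0],[0,0,0]]]'
python3 -m crank '[[[0,0,0.2],[0,0,0]],[[0,0,0.1],[0,0,0]],[[0,0,0],[0,0,0]]]'
python3 -m crank '[[[0,0,0.1],[0,0,0]],[[0,0,0.1],[0,0,0]],[[0,0,0],[0,0,0]]]'; done
```

```text
clock: 18.6
tcp_pos: [0.5593, 0.0778, 0.069]
orientation: [-3.001, -0.93, 0.001]
contact_force: [-0.1, 0.6, -0.6]
grip_width: 0.0467
gripper_force: 62.4
clock: 18.9
tcp_pos: [0.5594, 0.0778, 0.0661]
orientation: [-3.001, -0.93, 0.0]
contact_force: [0.6, 0.3, -1.2]
grip_width: 0.0464
gripper_force: 62.4
clock: 19.2
tcp_pos: [0.5595, 0.0778, 0.0642]
orientation: [-3.001, -0.93, 0.0]
contact_force: [0.6, -0.3, -0.5]
grip_width: 0.0465
gripper_force: 62.4
```

```bash
python3 -m crank '[[[0,0,0.1],[0,0,0]],[[0,0,0.1],[0,0,0]],[[0,0,0],[0,0,0]]]'
python3 -m crank '[[[0,0,0.05],[0,0,0]],[[0,0,0.05],[0,0,0]],[[0,0,0],[0,0,0]]]'
```

```text
clock: 19.5
tcp_pos: [0.5597, 0.0779, 0.0633]
orientation: [3.001, 0.929, 0.001]
contact_force: [-3.4, -1.0, 10.0]
grip_width: 0.0468
gripper_force: 63.6
clock: 19.8
tcp_pos: [0.5598, 0.0779, 0.0631]
orientation: [3.0, 0.929, 0.001]
contact_force: [-4.7, -0.7, 16.3]
grip_width: 0.0463
gripper_force: 64.3
```

```bash
python3 -m crank '[[[0,0,-0.05],[0,0,0.03]],[[0,0,0],[0,0,0.03]],[[0,0,0],[0,0,0.03]],[[0,0,0],[0,0,0.03]],[[0,0,0],[0,0,0.03]]]'
python3 -m crank '[[[0,0,0],[0,0,0.03]],[[0,0,0],[0,0,0.03]],[[0,0,0],[0,0,0.03]],[[0,0,0],[0,0,0.03]],[[0,0,0],[0,0,0.03]]]'
python3 -c "
from h import *
print(monitor.get_obs()['moment']);to(.559,.0774,.064,.6)"
```

```text
clock: 20.3
tcp_pos: [0.5606, 0.0781, 0.0633]
orientation: [3.062, 0.701, 0.004]
contact_force: [-0.3, -1.4, 9.3]
grip_width: 0.0465
gripper_force: 63.4
clock: 20.8
tcp_pos: [0.5612, 0.0779, 0.0634]
orientation: [3.106, 0.469, 0.006]
contact_force: [-0.6, -1.4, 8.4]
grip_width: 0.0461
gripper_force: 63.4
[-0.2852674   0.00944954  0.1155239 ]
t 20.8 pos [0.5612 0.0779 0.0634] yaw 0.3 turn [ 0.001 -0.003 -0.3  ] then shift cm [-0.21 -0.08 -0.06] rows>= 1 j [-0.13  0.52 -0.15  1.94  0.12  0.68 -1.62] F [-0.6 -1.4  8.4] w 0.0461 g 63.4
```

```bash
python3 -m crank '[[[0,0,0],[0,0,0.03]],[[0,0,0],[0,0,0.03]],[[0,0,0],[0,0,0.03]],[[0,0,0],[0,0,0.03]],[[0,0,0],[0,0,0.03]]]'
python3 -m crank '[[[0,0,0],[0,0,0.03]],[[0,0,0],[0,0,0.03]],[[0,0,0],[0,0,0.03]],[[0,0,0],[0,0,0.03]],[[0,0,0],[0,0,0.03]]]'
python3 -c "
from h import *
print(monitor.get_obs()['moment']);to(.559,.0774,.064,.6)"
```

```text
clock: 21.3
tcp_pos: [0.5615, 0.0778, 0.0634]
orientation: [3.133, 0.235, 0.006]
contact_force: [1.6, -0.4, 6.6]
grip_width: 0.0465
gripper_force: 63.3
clock: 21.8
tcp_pos: [0.5608, 0.078, 0.0626]
orientation: [-3.141, 0.002, -0.004]
contact_force: [1.7, 0.5, 3.6]
grip_width: 0.046
gripper_force: 62.9
[ 0.02913799 -0.47733353 -0.06161266]
t 21.8 pos [0.5608 0.078  0.0626] yaw -0.001 turn [ 0.    -0.003 -0.601] then shift cm [-0.18 -0.05 -0.14] rows>= 1 j [-0.19  0.52 -0.07  1.95  0.06  0.68 -1.87] F [1.7 0.5 3.6] w 0.046 g 62.9
```

z dropped and the force fell, so the keyways may be over the pin. Pressing a little without turning.

```bash
python3 -m crank '[[[0,0,0.1],[0,0,0]],[[0,0,0.1],[0,0,0]],[[0,0,0],[0,0,0]]]'
python3 -c "
from h import *
print(monitor.get_obs()['moment'])"
```

```text
clock: 22.1
tcp_pos: [0.5612, 0.078, 0.061]
orientation: [-3.141, 0.001, -0.005]
contact_force: [2.5, -0.9, 8.3]
grip_width: 0.0465
gripper_force: 63.3
[-0.26388943 -0.42616154 -0.39256003]
```

```bash
python3 -m crank '[[[0,0,0],[0,0,-0.03]],[[0,0,0],[0,0,0]]]'
python3 -c "
from h import *
print(monitor.get_obs()['moment'])"
python3 -m crank '[[[0,0,0],[0,0,-0.03]],[[0,0,0],[0,0,0]]]'
python3 -c "
from h import *
print(monitor.get_obs()['moment'])"
```

```text
clock: 22.3
tcp_pos: [0.5613, 0.0779, 0.0611]
orientation: [-3.14, -0.045, -0.005]
contact_force: [0.8, -0.6, 10.3]
grip_width: 0.0466
gripper_force: 63.4
[-0.2339197  -0.36961597 -0.62623127]
clock: 22.5
tcp_pos: [0.5605, 0.0786, 0.0616]
orientation: [-3.139, -0.095, -0.003]
contact_force: [-4.7, 0.0, 21.7]
grip_width: 0.0463
gripper_force: 64.8
[0.30888093 0.88040676 0.09963344]
```

```bash
python3 -m crank '[[[0,0,-0.05],[0,0,0.04]],[[0,0,0],[0,0,0.04]],[[0,0,0],[0,0,0.0]]]'
python3 -c "
from h import *
print(monitor.get_obs()['moment'])"
python3 -m crank '[[[0,0,0],[0,0,0.03]],[[0,0,0],[0,0,0]]]'
python3 -c "
from h import *
print(monitor.get_obs()['moment'])"
```

```text
clock: 22.8
tcp_pos: [0.5608, 0.0778, 0.0608]
orientation: [-3.141, 0.032, -0.004]
contact_force: [4.3, -2.3, 1.2]
grip_width: 0.0467
gripper_force: 62.6
[-0.37000914 -1.06768443 -0.27426709]
clock: 23.0
tcp_pos: [0.5605, 0.0774, 0.0602]
orientation: [3.14, -0.08, 0.003]
contact_force: [5.7, -1.1, 0.4]
grip_width: 0.0466
gripper_force: 62.4
[-0.39987486 -1.29887623 -0.08006326]
```

```bash
python3 -m crank '[[[0,0,0.1],[0,0,0]],[[0,0,0.1],[0,0,0]],[[0,0,0],[0,0,0]]]'
python3 -c "
from h import *
print(monitor.get_obs()['moment']);to(.559,.0774,.05)"
python3 -m crank '[[[0,0,0.1],[0,0,0]],[[0,0,0.1],[0,0,0]],[[0,0,0],[0,0,0]]]'
python3 -c "
from h import *
print(monitor.get_obs()['moment']);to(.559,.0774,.05)"
```

```text
clock: 23.3
tcp_pos: [0.5603, 0.0772, 0.0583]
orientation: [3.14, -0.079, 0.002]
contact_force: [5.6, -3.2, 0.7]
grip_width: 0.0468
gripper_force: 62.7
[-0.66943363 -1.3872921  -0.18904981]
t 23.3 pos [0.5603 0.0772 0.0583] yaw -0.05 turn [ 0.    -0.002 -0.   ] then shift cm [-0.13 -0.02  0.83] rows>= 1 j [-0.2   0.52 -0.06  1.95  0.05  0.67 -1.91] F [ 5.6 -3.2  0.7] w 0.0468 g 62.7
clock: 23.6
tcp_pos: [0.5604, 0.0772, 0.0565]
orientation: [3.14, -0.079, 0.003]
contact_force: [4.5, -2.4, 2.3]
grip_width: 0.0463
gripper_force: 62.9
[-0.61499222 -1.14643748 -0.15097482]
t 23.6 pos [0.5604 0.0772 0.0565] yaw -0.05 turn [ 0.    -0.002 -0.   ] then shift cm [-0.14 -0.01  0.65] rows>= 1 j [-0.2   0.52 -0.06  1.95  0.05  0.66 -1.91] F [ 4.5 -2.4  2.3] w 0.0463 g 62.9
```

```bash
python3 -m crank '[[[0.04,0.02,0.1],[0,0,0]],[[0,0,0.1],[0,0,0]],[[0,0,0.1],[0,0,0]],[[0,0,0],[0,0,0]]]'
python3 -m crank '[[[0,0,0.1],[0,0,0]],[[0,0,0.1],[0,0,0]],[[0,0,0],[0,0,0]]]'
python3 -c "
from h import *
print(monitor.get_obs()['moment']);to(.559,.0774,.05)"
```

```text
clock: 24.0
tcp_pos: [0.5604, 0.0772, 0.0537]
orientation: [3.14, -0.079, 0.002]
contact_force: [3.9, -2.8, 5.0]
grip_width: 0.0468
gripper_force: 63.1
clock: 24.3
tcp_pos: [0.5604, 0.0772, 0.0518]
orientation: [3.14, -0.079, 0.002]
contact_force: [3.4, -2.2, 6.0]
grip_width: 0.0466
gripper_force: 63.2
[-0.5975081  -0.78397134 -0.1053983 ]
t 24.3 pos [0.5604 0.0772 0.0518] yaw -0.05 turn [ 0.    -0.001 -0.   ] then shift cm [-0.14 -0.01  0.18] rows>= 1 j [-0.2   0.53 -0.06  1.95  0.05  0.66 -1.91] F [ 3.4 -2.2  6. ] w 0.0466 g 63.2
```

```bash
python3 -m crank '[[[0,0,0.1],[0,0,0]],[[0,0,0.05],[0,0,0]],[[0,0,0],[0,0,0]]]'
python3 -m crank '[[[0,0,0.1],[0,0,0]],[[0,0,0],[0,0,0]],[[0,0,0],[0,0,0]]]'
python3 -c "
from h import *
print(monitor.get_obs()['moment']);to(.559,.0774,.05)"
```

```text
clock: 24.6
tcp_pos: [0.5606, 0.0772, 0.0508]
orientation: [3.14, -0.079, 0.002]
contact_force: [1.8, -1.8, 11.6]
grip_width: 0.0467
gripper_force: 63.8
clock: 24.9
tcp_pos: [0.5606, 0.0772, 0.0507]
orientation: [3.14, -0.079, 0.002]
contact_force: [-0.8, -3.1, 21.5]
grip_width: 0.0467
gripper_force: 64.8
[-0.85457365  0.3423142  -0.08660238]
t 24.9 pos [0.5606 0.0772 0.0507] yaw -0.05 turn [ 0.    -0.001 -0.   ] then shift cm [-0.17 -0.01  0.07] rows>= 1 j [-0.2   0.53 -0.06  1.95  0.05  0.65 -1.91] F [-0.8 -3.1 21.5] w 0.0467 g 64.8
```

Hard stop 12.7 mm below the pin plateau: the cell is home. A last look before handing in.

```bash
python3 -m crank '[[[0,0,0],[0,0,0]],[[0,0,0],[0,0,0]],[[0,0,0],[0,0,0]],[[0,0,0],[0,0,0]]]'
python3 - <<'E'
from h import *
p,d=optics.grab_frame('scene'); cv2.imwrite('pics/s5.png',cv2.resize(p[160:310,210:410],None,fx=4,fy=4,interpolation=cv2.INTER_CUBIC)[:,:,::-1])
E
```

```text
clock: 25.3
tcp_pos: [0.5606, 0.0772, 0.0507]
orientation: [3.14, -0.079, 0.002]
contact_force: [-1.3, -3.9, 21.2]
grip_width: 0.0465
gripper_force: 64.7
```

View pics/s5.png

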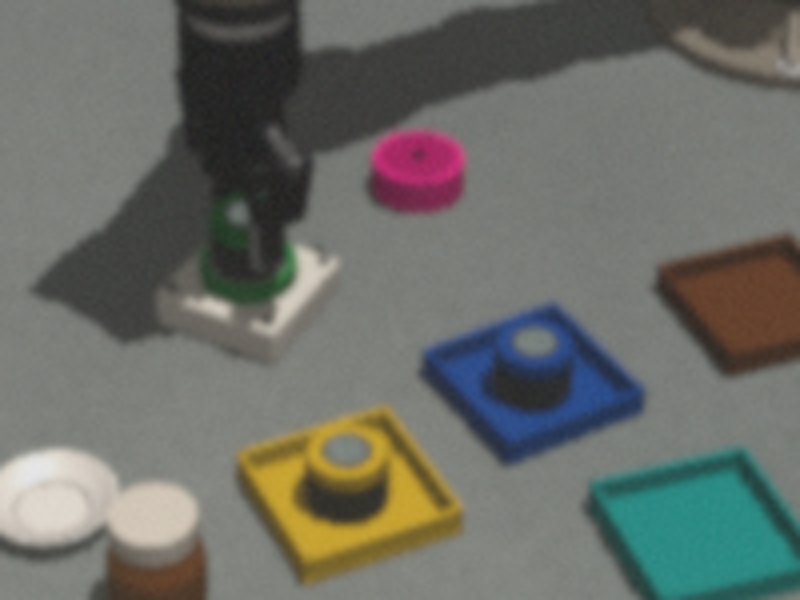

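The green cell sits down on the flange (crop (240,265)), still held by the fingers. The yellow (345,470) and blue (535,365) cells are upright in their trays. Handing in.

```bash
python3 -c "
from bench import r
print(r.hand_in())"
```

```text
the job is handed in; nothing more can be done
None
```

I handed the job in at about 25 s of the 72 s: the blue and yellow cells stand upright in their own trays, and the green cell is over the pin, pushed home and still held; the hand-in gave no verdict.

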